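# Index the filter wheel and open the filter port

### The arm

A 7-joint arm with a two-finger parallel gripper is mounted at the origin on the work surface. World frame = base frame: x ahead of the robot, y to its left, z up, the work surface at z = 0. Lengths are in m, angles in rad, forces in N, time in s.
With the tool pointing down it reaches from about 0.4 to 0.9 m from the base axis. Payload 5.5 kg.
Tool frame: the origin (TCP) lies midway between the tips of the shut fingers; the grasp point (between the pads) lies 19 mm behind it (manip.grip_depth is the distance from the TCP to the grasp point, in m); z points along the fingers, x is the direction in which the jaws open and shut, and the axes are right-handed (so a half turn about z gives the same grasp; the last joint's range is limited). The gripper opens to 92 mm and grips with 3 to 60 N. Pads are 19 mm wide; open, the fingers measure 130 mm over their backs; the gripper's body (75 mm by 190 mm) begins 47 mm behind the grasp point.
Start: joints at [-1.043, 0.501, -0.427, 1.55, 0.221, 1.138, -0.21], TCP at [0.17, 0.627, 0.227] pointing down, gripper open.
Joint ranges: [-2.88, 2.88], [-0.31, 2.03], [-1.54, 1.56], [0.2, 2.42], [-1.41, 4.55], [0.19, 2.02], [-2.57, 2.57]. Speed limits (rad/s): [2.57, 2.57, 3.14, 3.14, 3.14, 3.14, 3.14].

### API

Orientations are given as a unit quaternion [x, y, z, w].
In Python, from bench import manip, effector, viewer gives the robot as it stands. Calls block until the motion is done:
- manip.move_pose(position, orientation): joint-space move of the TCP to a pose.
- manip.servo_line(position, ori=None, vel=0.15): straight line of the TCP; ori=None keeps the orientation; vel is the mean speed in m/s.
- manip.movej(angles): joint-space move.
- effector.open_jaws() and effector.close(f_grip=None): open the fingers fully, or close them until they stop; f_grip is the grip in N (None keeps the last).
- manip.sleep(seconds).
- manip.solve_ik(position, orientation): joint angles nearest the present ones, or None.
- viewer.get_image(name): name is "side" or "top" or "wrist"; returns the picture (420x560x3 uint8, red, green, blue); there is no depth.
- viewer.get_calibration(name): a dict with "vfov" (degrees; the focal length in pixels is half the picture's height over the tangent of half this angle, whatever the lens; pixels are square), "cx", "cy" (the principal point, pixels), "dist_coeffs" ([k1, k2, p1, p2, k3] as OpenCV has them; the pictures are not rectified), "eye" and "attitude" of the camera in the world. Camera axes: x right, y down, z forward; pixel columns grow to the right and rows downward; lengths in m; the calibration is good to about 2 mm. A picture is of the moment at which its call begins: read the wrist's pose just before it. get_calibration takes no time and is no camera call; for the wrist camera it gives the pose at the moment of the call.
A pose or a line that the arm cannot do raises manip.PlanningError and nothing moves.
- manip.hand_in(): hands the job in, once; it reports no verdict.
Readings, each from a call of its own:
- manip.current_clock(): time.
- manip.current_q(): joint angles.
- manip.current_joint_velocities(): joint speeds.
- manip.current_tau(): joint torques, N m.
- manip.current_tool_pos(): TCP position.
- manip.current_tcp_rot(): TCP orientation.
- manip.current_force(): force on the tool from outside, world axes, zero at the start.
- manip.current_wrist_torque(): the same for the moment, N m.
- manip.current_finger_gap(): finger opening in m.
Only numpy, scipy, OpenCV 4.12 (cv2) and the standard library are available. Lean on these libraries where they do the work, as an engineer would, in place of code of your own. Each camera call takes 0.05 s, during which the arm holds its last target.

### The job

Get the microscope light source ready for a filter change: turn its blank selector anticlockwise to the end stop, then exactly three clicks clockwise and let go of it. After that press the filter port's bayonet cover down, twist it about a quarter turn anticlockwise to free it from its lugs, lift it off and set it down gently, right way up, flat in the steel tray. Leave the glassware and everything else on the bench where it is.

Things in the scene. Friction and masses are not known exactly. Their poses are not given: they have to be found in the camera images.
- unit: White light-source box, 280 x 220 mm (its x, y), fixed; origin under the middle of its footprint, z up. Flat top 95 mm high from x = -45 to +140 mm, with the bayonet port at x +50, y 0. From x = -45 to -140 mm its front panel slopes down at 30 degrees, from 95 to 40 mm high, facing -x and up (world: right, -y, and a little towards the robot); the selector is in the middle of that panel.
- selector_grip (a point): Point on the selector's axis, mid-height of its grip bar, 27 mm above the panel. z: the axis, square to the panel (30 degrees from vertical), outward; x: along the bar; turns with the joint. A blank black knob, unmarked: round skirt 64 mm across, 10 mm high, and on it an upright bar 60 mm long, 16 mm thick, top 45 mm above the panel.
- selector (a joint): Selector angle (rad), grows clockwise seen from outside the panel. Six sprung detents 24 degrees apart: 0, 0.419, 0.838, 1.257, 1.676, 2.094; end stops 0.05 beyond the first and last. 0 is the anticlockwise end; three clicks is 1.257. About 0.2 to 0.3 N m carries it over a click; let go, it snaps to the nearest detent. At 0.628 the bar points straight up the slope.
- cover_grip (a point): Point on the axis of the loose aluminium bayonet cover (0.16 kg), mid-height of its grip bar, 30 mm above its underside. z up, y along bar and ears. A disc 90 mm across, 8 mm thick, with two ears 24 mm wide reaching 57 mm from its centre along +-y; on it an upright bar 64 mm long (y), 14 mm thick (x), from 8 to 50 mm above the underside.
- port (a point): Port centre, 109 mm above the bench, axes as the unit's; the locked cover's underside centre lies here, its ears under the lugs at +-y. A spring pushes it up: 5 N locked, 8.5 N pressed 7 mm. Pressed more than 5 mm (it bottoms at 9) it can be twisted anticlockwise (from above) under the lips; beyond 40 degrees it is clear of the lugs and lifts straight off.
- lug (a point): Top of one of the two steel lugs (the other mirrored across the port), at y = +57 mm from the port centre and 14 mm above it. A hooked bracket 41 mm long in the unit's x, 21 mm in y, 28 mm high over the box top; it overhangs the ear, with a lip 5 mm deep on the anticlockwise side and a wall on the clockwise side.
- tray: Shallow open steel tray fixed to the bench, 180 x 170 mm (its x, y), rim 22 mm high, walls and floor 5 mm; origin under its middle. It stands to the left or to the right of the unit.
- dishes: Stack of three clear culture dishes, 102 mm across, 44 mm high, on the other side of the unit; origin under its middle. Leave alone.
- tub_a: Clear lidded culture tub with seedlings, 104 x 104 x 114 mm, origin under its middle; leave alone.
- tub_b: Another such tub, 104 x 104 x 114 mm; leave alone.
- flask_a: Conical glass flask, 84 mm across, 130 mm high, origin under its middle; leave alone.
- flask_b: Another such flask; leave alone.
- forceps: Steel forceps lying on the bench at the left, about 175 mm long; leave alone.
- jar: Amber glass jar, 60 mm across, 70 mm high; leave alone.
Things that resemble listed ones, but are neither listed nor needed, are in the scene too. Leave any blue or green look-alike of the part that bears cover_grip alone.

How it is judged:
By the outcome, as a careful person would: the job done as asked, in the order asked, and still so for the second after the job is handed in, with the robot touching nothing.
It also fails if it takes over 58 s, if anything falls off the work surface, if the arm or the gripper's body presses on something with over 40 N, if the wrist force passes 120 N, or if a joint passes its speed limit or range.

## Working session

There is one attempt and no reset: what is moved stays moved. The work goes in short steps, each a Python script; the robot and the scene stay as the last script left them, time stands still between calls to the robot, and variables do not carry over. Pictures are saved under pics/ and viewed, and the job is handed in when it is done.

```bash
ls; mkdir -p pics; python3 - <<'E'
from bench import manip, effector, viewer
import cv2
for n in ["side","top","wrist"]:
    c=viewer.get_calibration(n); print(n,c)
    im=viewer.get_image(n); cv2.imwrite(f"pics/{n}0.png",im[:,:,::-1])
print(manip.current_clock(),manip.current_tool_pos(),manip.current_tcp_rot(),manip.current_finger_gap(),manip.grip_depth)
E
```

```text
pics
side {'vfov': 44.856714830913624, 'cx': 286.7036660500055, 'cy': 204.01431619257878, 'dist_coeffs': array([-0.14465,  0.     ,  0.     ,  0.     ,  0.     ]), 'eye': array([-0.14662039,  1.12960949,  1.21503529]), 'attitude': array([-0.25497398,  0.87015025, -0.40341649,  0.12280856])}
top {'vfov': 55.31694888013454, 'cx': 281.802859874522, 'cy': 207.96822830122127, 'dist_coeffs': array([0.00119294, 0.        , 0.        , 0.        , 0.        ]), 'eye': array([0.38008201, 0.00569895, 1.22302048]), 'attitude': array([ 0.70764977, -0.6995702 ,  0.07577894, -0.06396013])}
wrist {'vfov': 70.29458450149093, 'cx': 278.060612475208, 'cy': 206.59843967785673, 'dist_coeffs': array([-0.06397027,  0.        ,  0.        ,  0.        ,  0.        ]), 'eye': array([0.09031182, 0.64797887, 0.38373129]), 'attitude': array([0.78469398, 0.60082452, 0.09148671, 0.12204687])}
0.15 [0.17002416 0.62682537 0.22592316] [ 7.94258858e-01  6.07579057e-01 -6.06083220e-04  4.33872996e-04] 0.09181223780830859 0.0188
```

View pics/top0.png

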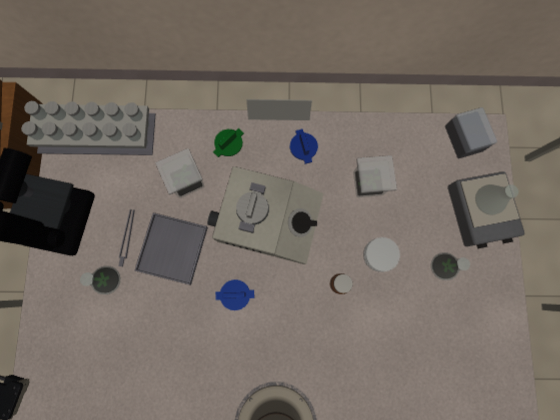

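View pics/side0.png

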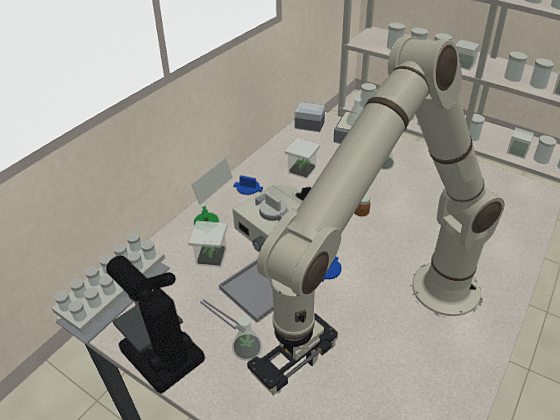

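View pics/wrist0.png

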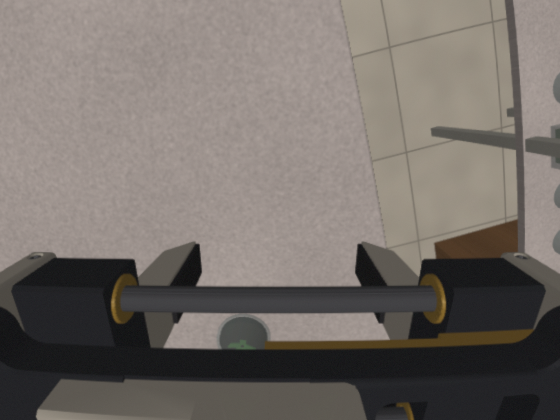

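```bash
python3 - <<'E'
import cv2
im=cv2.imread("pics/top0.png")
c=im[155:275,125:330]; cv2.imwrite("pics/top0c.png",cv2.resize(c,None,fx=3.9,fy=3.9,interpolation=cv2.INTER_CUBIC))
E
cat > h.py <<'E'
import numpy as np, cv2
from scipy.spatial.transform import Rotation as R
def ray(c,px):
    f=210/np.tan(np.radians(c["vfov"])/2)
    K=np.array([[f,0,c["cx"]],[0,f,c["cy"]],[0,0,1]])
    p=cv2.undistortPoints(np.array(px,float).reshape(-1,1,2),K,np.array(c["dist_coeffs"]))[:,0]
    d=np.c_[p,np.ones(len(p))]
    return R.from_quat(c["attitude"]).apply(d)
def onz(c,px,z):
    d=ray(c,px); e=np.array(c["eye"]); z=np.broadcast_to(z,len(d))
    return e+d*((z-e[2])/d[:,2])[:,None]
def proj(c,P):
    f=210/np.tan(np.radians(c["vfov"])/2)
    K=np.array([[f,0,c["cx"]],[0,f,c["cy"]],[0,0,1]])
    Rm=R.from_quat(c["attitude"]).as_matrix().T
    rv=cv2.Rodrigues(Rm)[0]
    return cv2.projectPoints(np.array(P,float).reshape(-1,1,3),rv,-Rm@np.array(c["eye"]),K,np.array(c["dist_coeffs"]))[0][:,0]
E
```

```text
(no output)
```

View pics/top0c.png

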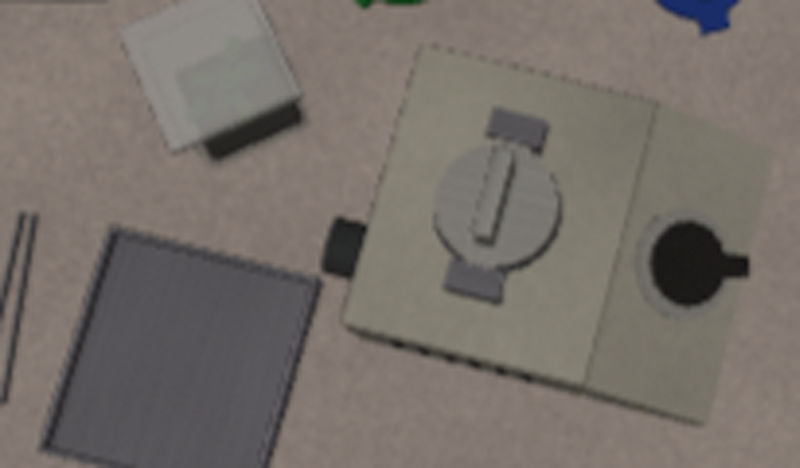

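```bash
python3 - <<'E'
from bench import viewer
from h import *
c=viewer.get_calibration("top")
P=np.array([(420,45),(345,325),(658,102),(585,385),(772,150),(703,424)])/3.9+[125,155]-0.37
Q=onz(c,P,[.095]*4+[.04]*2)
print(Q.round(4))
# unit local coords
L=np.array([(.14,-.11),(.14,.11),(-.045,-.11),(-.045,.11),(-.14,-.11),(-.14,.11)])
l=L-L.mean(0);q=Q[:,:2]-Q[:,:2].mean(0)
U,S,Vt=np.linalg.svd(l.T@q); Rm=(U@Vt).T
t=Q[:,:2].mean(0)-Rm@L.mean(0)
yaw=np.arctan2(Rm[1,0],Rm[0,0]);print("unit",t,yaw,np.degrees(yaw),np.linalg.det(Rm))
print((Q[:,:2]-(L@Rm.T+t)).round(4))
# cover lugs
P=np.array([(517,131),(475,281)])/3.9+[125,155]-.37
q=onz(c,P,.123); print("lugmid",q.mean(0),"exp",Rm@[.05,0]+t, q[1]-q[0])
T=np.array([(112,228),(320,282),(42,450)])/3.9+[125,155]-.37
print("tray",onz(c,T,.022))
d=np.array([(742,266),(688,262)])/3.9+[125,155]-.37
print(onz(c,d,.11))
n=np.array([-np.sin(np.pi/6),0,np.cos(np.pi/6)])
print(n)
E
```

```text
[[ 0.7293  0.1339  0.095 ]
 [ 0.5176  0.1808  0.095 ]
 [ 0.6877 -0.045   0.095 ]
 [ 0.4763  0.0067  0.095 ]
 [ 0.6653 -0.1365  0.04  ]
 [ 0.4527 -0.0823  0.04  ]]
unit [0.59164554 0.02418316] 1.334689049071438 76.47204947412263 1.0000000000000002
[[-0.0021 -0.0007]
 [ 0.0002 -0.0052]
 [-0.0004  0.0003]
 [ 0.0021  0.0006]
 [-0.0006  0.0011]
 [ 0.0008  0.0039]]
lugmid [0.601746   0.07208821 0.123     ] exp [0.60334153 0.07279595] [-0.11014031  0.02740825  0.        ]
tray [[0.60009645 0.37602021 0.022     ]
 [0.55970348 0.21290504 0.022     ]
 [0.42896688 0.41622515 0.022     ]]
[[ 0.56198078 -0.10550967  0.11      ]
 [ 0.56441317 -0.06647217  0.11      ]]
[-0.5        0.         0.8660254]
```

```bash
cat >> h.py <<'E'
UT=np.array([0.59164554,0.02418316,0]); UY=1.334689
UR=R.from_euler('z',UY)
def uw(p): return UR.apply(p)+UT
N=UR.apply([-.5,0,np.sqrt(.75)]); UP=UR.apply([np.sqrt(.75),0,.5])
SEL=uw([-.0925,0,.0675])   # panel centre
def selquat(theta,flip=False):
    bar=R.from_rotvec(-(theta-.6283)*N).apply(UP)
    z=-N; x=np.cross(bar,z)*(-1 if flip else 1); y=np.cross(z,x)
    return R.from_matrix(np.c_[x,y,z]).as_quat()
def covquat(ang,flip=False): # ang ccw from locked; jaws along unit x
    x=UR.apply([np.cos(ang),np.sin(ang),0])*(-1 if flip else 1); z=np.array([0,0,-1.]); y=np.cross(z,x)
    return R.from_matrix(np.c_[x,y,z]).as_quat()
PORT=uw([.05,0,.109])
E
python3 - <<'E'
from bench import manip
from h import *
print(SEL,N,PORT)
for f in (0,1):
  for th in (-.1,0,.42,.84,1.257,1.4):
    print(f,th,[None if (q:=manip.solve_ik(SEL+N*h,selquat(th,f))) is None else np.round(q,2) for h in (.014,.12)])
for f in (0,1):
  for a in (0,.5,.9):
    print(f,a,[None if (q:=manip.solve_ik(PORT+[0,0,h],covquat(a,f))) is None else np.round(q,2) for h in (0.004,.15)])
print(manip.current_clock())
E
```

```text
[ 0.57000796 -0.06575051  0.0675    ] [-0.11695987 -0.48612796  0.8660254 ] [0.60334153 0.07279596 0.109     ]
0 -0.1 [array([-0.11,  0.72,  0.68,  1.88, -1.07,  1.16, -1.47]), array([-0.17,  0.67,  0.91,  1.81, -1.  ,  1.37, -1.5 ])]
0 0 [array([-0.11,  0.72,  0.68,  1.88, -1.07,  1.16, -1.57]), array([-0.17,  0.67,  0.91,  1.81, -1.  ,  1.37, -1.6 ])]
0 0.42 [array([-0.37,  0.98,  1.13,  1.89, -1.34,  1.49, -1.85]), array([-0.28,  0.8 ,  1.13,  1.82, -1.13,  1.52, -1.93])]
0 0.84 [array([-0.37,  0.98,  1.13,  1.89, -1.34,  1.49, -2.27]), array([-0.36,  0.99,  1.35,  1.82, -1.28,  1.72, -2.26])]
0 1.257 [array([ 1.03,  0.8 , -0.86,  1.84,  0.08,  0.77,  2.55]), array([ 1.33,  0.93, -1.3 ,  1.76,  0.42,  1.05,  2.26])]
0 1.4 [array([ 0.94,  0.74, -0.73,  1.84, -0.08,  0.77,  2.54]), array([ 1.33,  0.93, -1.3 ,  1.76,  0.42,  1.05,  2.12])]
1 -0.1 [array([ 0.15,  0.63,  0.32,  1.87, -0.87,  1.  ,  1.53]), array([-0.03,  0.58,  0.69,  1.81, -0.89,  1.27,  1.57])]
1 0 [array([ 0.16,  0.62,  0.3 ,  1.87, -0.86,  0.99,  1.42]), array([-0.  ,  0.57,  0.66,  1.81, -0.88,  1.26,  1.45])]
1 0
[... 531 characters left out ...]
,  0.09,  0.86,  1.09]), array([-0.09,  0.37, -0.1 ,  1.64,  0.04,  1.14,  1.14])]
0 0.5 [array([ 0.02,  0.53, -0.24,  1.76,  0.16,  0.87,  1.54]), array([-0.02,  0.37, -0.18,  1.63,  0.07,  1.14,  1.61])]
0 0.9 [array([ 0.07,  0.54, -0.31,  1.76,  0.21,  0.88,  1.9 ]), array([ 0.01,  0.37, -0.23,  1.63,  0.09,  1.15,  2.  ])]
1 0 [array([-0.41,  0.54,  0.33,  1.77, -0.22,  0.86, -1.79]), array([-0.41,  0.37,  0.31,  1.65, -0.12,  1.14, -1.87])]
1 0.5 [array([-0.35,  0.53,  0.25,  1.77, -0.17,  0.86, -1.33]), array([-0.34,  0.37,  0.23,  1.65, -0.09,  1.14, -1.4 ])]
1 0.9 [array([-0.33,  0.53,  0.22,  1.77, -0.14,  0.86, -0.95]), array([-0.31,  0.37,  0.19,  1.64, -0.07,  1.14, -1.01])]
0.15
```

```bash
python3 - <<'E'
from bench import manip, viewer
from h import *
t=manip.current_clock()
q0=np.array(manip.current_q())
manip.servo_line([0.22,0.55,0.36],vel=.3); print(manip.current_clock())
manip.move_pose(SEL+N*.17,selquat(.52,1))
print(manip.current_clock(),manip.current_tool_pos(),manip.current_q())
import pickle
for n in("wrist","side","top"):
    c=viewer.get_calibration(n); im=viewer.get_image(n)
    pickle.dump(c,open(f"pics/{n}1.pkl","wb")); cv2.imwrite(f"pics/{n}1.png",im[:,:,::-1])
    if n=="wrist": cv2.imwrite(f"pics/{n}1g.png",(255*(im[:,:,::-1]/255.)**.45).astype(np.uint8))
E
```

```text
0.8417
3.6333 [ 0.55056328 -0.14695802  0.21472593] [-0.09283034  0.58509026  0.85030646  1.76277876 -0.90069525  1.40282887
  0.96164652]
```

View pics/wrist1g.png

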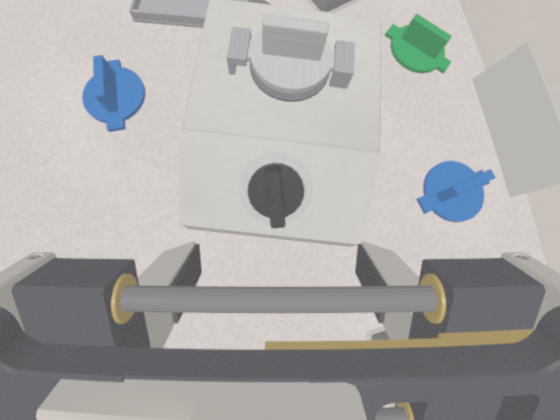

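View pics/side1.png

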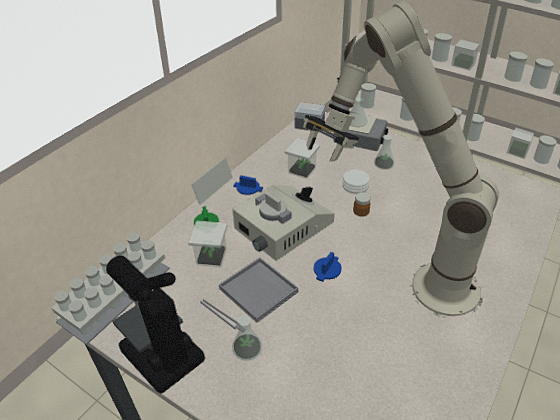

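```bash
python3 - <<'E'
import cv2
im=cv2.imread("pics/wrist1g.png")
cv2.imwrite("pics/w1c.png",cv2.resize(im[140:245,215:345],None,fx=5.6,fy=5.6,interpolation=cv2.INTER_CUBIC))
cv2.imwrite("pics/w1d.png",cv2.resize(im[0:245,170:390],None,fx=2.4,fy=2.4,interpolation=cv2.INTER_CUBIC))
E
```

```text
(no output)
```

View pics/w1c.png

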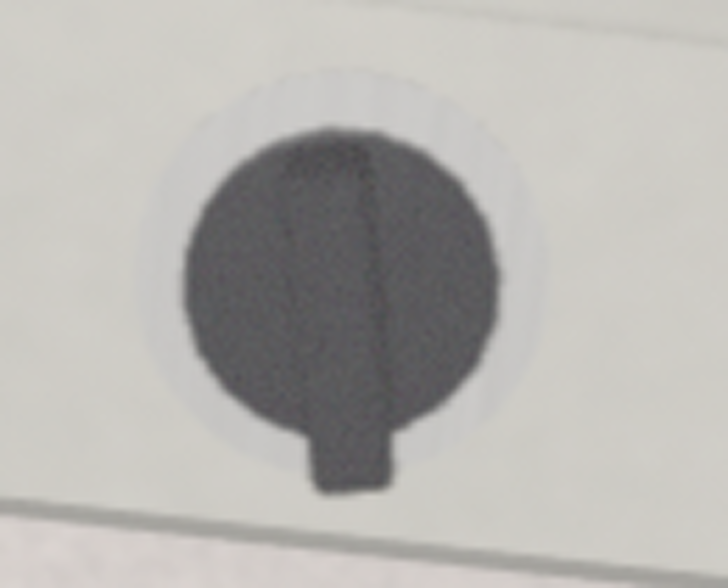

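View pics/w1d.png

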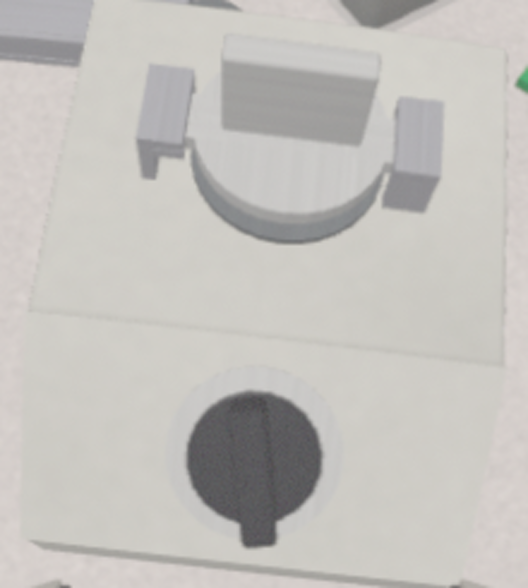

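```bash
cat >> h.py <<'E'
def onpanel(c,px,h,p0=None):
    p0=SEL if p0 is None else p0
    d=ray(c,px); e=np.array(c["eye"]); s=((p0+N*h-e)@N)/(d@N)
    return e+d*s[:,None]
V=UR.apply([0,1,0])
def pc(P): P=P-SEL; return np.c_[P@UP,P@V,P@N]*1000
E
python3 - <<'E'
import pickle
from h import *
c=pickle.load(open("pics/wrist1.pkl","rb"))
A=np.array([(285,170),(318,490),(362,150),(390,485)])/5.6+[215,140]-.4
q=pc(onpanel(c,A,.045));print(q.round(1))
for a,b in((0,1),(2,3)):
    d=q[a]-q[b]; phi=np.arctan2(d[1],d[0]); print("theta",.6283-phi)
print("skirt",pc(onpanel(c,np.array([(342,282)])/5.6+[215,140]-.4,.010)).round(1))
B=np.array([(33,312),(502,364),(93,0),(505,50)])/2.4+[170,0]-.3
print("ridge/back",UR.inv().apply(onz(c,B,.095)-UT).round(4))
B=np.array([(30,542)])/2.4+[170,0]-.3
print("front",UR.inv().apply(onz(c,B,.04)-UT).round(4))
B=np.array([(165,105),(420,138)])/2.4+[170,0]-.3
print("lug tops",UR.inv().apply(onz(c,np.array([(169,94),(420,135)])/2.4+[170,0]-.3,.123)-UT).round(4))
print("bar top ends",UR.inv().apply(onz(c,np.array([(224,43),(380,64)])/2.4+[170,0]-.3,.159)-UT).round(4))
E
```

```text
[[ 28.4  15.8  45. ]
 [-29.3   4.1  45. ]
 [ 33.3   3.2  45. ]
 [-26.9  -8.7  45. ]]
theta 0.4277316755420205
theta 0.43303956812853545
skirt [[ 0.9  3.3 10. ]]
ridge/back [[-0.046   0.1089  0.095 ]
 [-0.0454 -0.1046  0.095 ]
 [ 0.1325  0.1107  0.095 ]
 [ 0.1339 -0.1054  0.095 ]]
front [[-0.142   0.1082  0.04  ]]
lug tops [[ 0.0535  0.0588  0.123 ]
 [ 0.0481 -0.0551  0.123 ]]
bar top ends [[ 0.0493  0.0339  0.159 ]
 [ 0.0486 -0.0291  0.159 ]]
```

```bash
sed -i 's/^UT=.*/UT=np.array([0.59164554,0.02418316,0])+.0024*np.array([-np.sin(1.334689),np.cos(1.334689),0])/' h.py
python3 - <<'E'
from bench import manip, viewer, effector
from h import *
manip.move_pose(SEL+N*.10,selquat(.425,1))
manip.servo_line(SEL+N*.015,vel=.12)
print(manip.current_clock(),pc(manip.current_tool_pos()[None]).round(1),manip.current_force().round(2))
effector.close(50)
print(manip.current_clock(),manip.current_finger_gap(),manip.current_force().round(2),(manip.current_wrist_torque()@N).round(3),manip.current_q().round(3))
im=viewer.get_image("wrist"); cv2.imwrite("pics/w2.png",(255*(im[:,:,::-1]/255.)**.45).astype(np.uint8))
E
```

```text
Traceback (most recent call last):
  File "h.py", line 19, in <module>
    UR=R.from_euler('z',UY)
                        ^^
NameError: name 'UY' is not defined. Did you mean: 'UT'?
```

```bash
sed -i 's/^UR=R/UY=1.334689\nUR=R/' h.py
python3 - <<'E'
from bench import manip, viewer, effector
from h import *
manip.move_pose(SEL+N*.10,selquat(.425,1))
manip.servo_line(SEL+N*.015,vel=.12)
print(manip.current_clock(),pc(manip.current_tool_pos()[None]).round(1),manip.current_force().round(2))
effector.close(50)
print(manip.current_clock(),manip.current_finger_gap(),manip.current_force().round(2),(manip.current_wrist_torque()@N).round(3),manip.current_q().round(3))
im=viewer.get_image("wrist"); cv2.imwrite("pics/w2.png",(255*(im[:,:,::-1]/255.)**.45).astype(np.uint8))
E
```

```text
5.025 [[-0.4 -0.4 15.6]] [ 0.68 -0.85  0.21]
6.1917 0.015530923653968798 [-1.76 -0.21 -0.11] 0.011 [-0.13   0.725  0.709  1.887 -1.084  1.174  1.157]
```

View pics/w2.png

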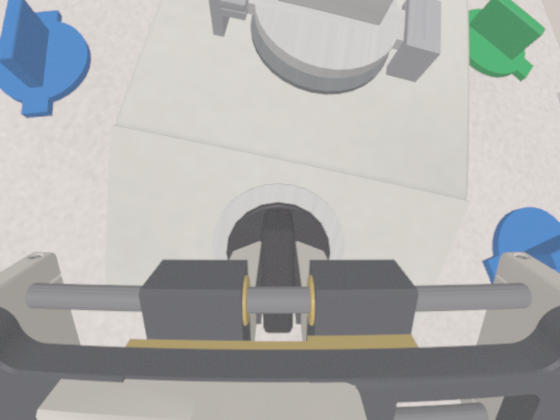

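```bash
cat >> h.py <<'E'
def ang(rot,axis,ref):  # rotation about axis from ref quat
    r=R.from_quat(rot)*R.from_quat(ref).inv(); return r.as_rotvec()@axis
E
python3 - <<'E'
from bench import manip, viewer, effector
from h import *
q=np.array(manip.current_q()); ref=selquat(0,1)
def st(): print(round(manip.current_clock(),2),"theta",round(-ang(manip.current_tcp_rot(),N,ref),3),"tau",(manip.current_wrist_torque()@N).round(3),manip.current_force().round(1),round(manip.current_finger_gap(),4),flush=True)
st()
for d in (.15,.3,.42,.47,.49):
    p=q.copy();p[6]+=d;manip.movej(p);st()
E
```

```text
6.24 theta 0.425 tau -0.004 [-1.  -0.3  0.5] 0.0153
6.51 theta 0.279 tau 0.007 [-0.8  0.1  1.4] 0.0158
6.78 theta 0.131 tau -0.016 [-1.   0.3  0.3] 0.0156
7.03 theta 0.012 tau 0.073 [-1.1 -0.2 -0. ] 0.0158
7.28 theta -0.04 tau -0.201 [-0.6 -0.  -0.3] 0.0158
7.53 theta -0.062 tau -0.792 [-0.6  0.6 -0.5] 0.0157
```

```bash
python3 - <<'E'
from bench import manip, viewer, effector
from h import *
q=np.array(manip.current_q()); ref=selquat(0,1); q7=q[6]; th0=-ang(manip.current_tcp_rot(),N,ref)
def st(): print(round(manip.current_clock(),2),"theta",round(-ang(manip.current_tcp_rot(),N,ref),3),"tau",(manip.current_wrist_torque()@N).round(3),manip.current_force().round(1),round(manip.current_finger_gap(),4),flush=True)
for t in (.1,.3,.55,.84,1.1,1.2,1.258):
    p=q.copy();p[6]=q7-(t-th0);manip.movej(p);st()
manip.sleep(.2); st()
effector.open_jaws(); st()
manip.servo_line(SEL+N*.075,vel=.15)
manip.move_pose(SEL+N*.17,selquat(.9,1)); print(manip.current_clock())
import pickle
c=viewer.get_calibration("wrist"); im=viewer.get_image("wrist"); pickle.dump(c,open("pics/w3.pkl","wb"))
g=(255*(im[:,:,::-1]/255.)**.45).astype(np.uint8)
cv2.imwrite("pics/w3.png",g)
E
```

```text
7.81 theta 0.096 tau 0.093 [-0.7 -0.1  0.6] 0.0158
8.12 theta 0.294 tau -0.071 [-0.4 -0.   0. ] 0.0159
8.47 theta 0.542 tau 0.214 [-0.1  0.3 -0.4] 0.0158
8.85 theta 0.833 tau -0.138 [-0.5 -0.2  0.5] 0.0159
9.21 theta 1.093 tau -0.005 [-0.7 -0.4  0.3] 0.0157
9.46 theta 1.194 tau -0.091 [-1.6  0.2 -0.3] 0.0155
9.71 theta 1.254 tau -0.143 [-0.8  0.3  0.1] 0.0159
9.91 theta 1.256 tau -0.072 [-1.5 -0.5 -0.1] 0.0158
11.18 theta 1.258 tau -0.012 [ 0.4  1.3 -0.2] 0.0914
12.1917
```

View pics/w3.png

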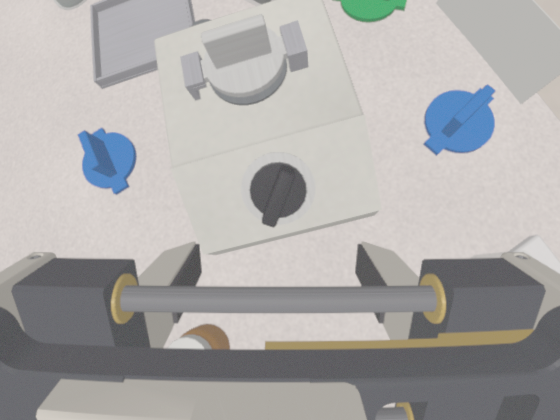

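```bash
python3 - <<'E'
import cv2
im=cv2.imread("pics/w3.png")
cv2.imwrite("pics/w3c.png",cv2.resize(im[140:245,215:345],None,fx=5.6,fy=5.6,interpolation=cv2.INTER_CUBIC))
cv2.imwrite("pics/w3d.png",cv2.resize(im[0:120,150:340],None,fx=4,fy=4,interpolation=cv2.INTER_CUBIC))
E
```

```text
(no output)
```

View pics/w3c.png

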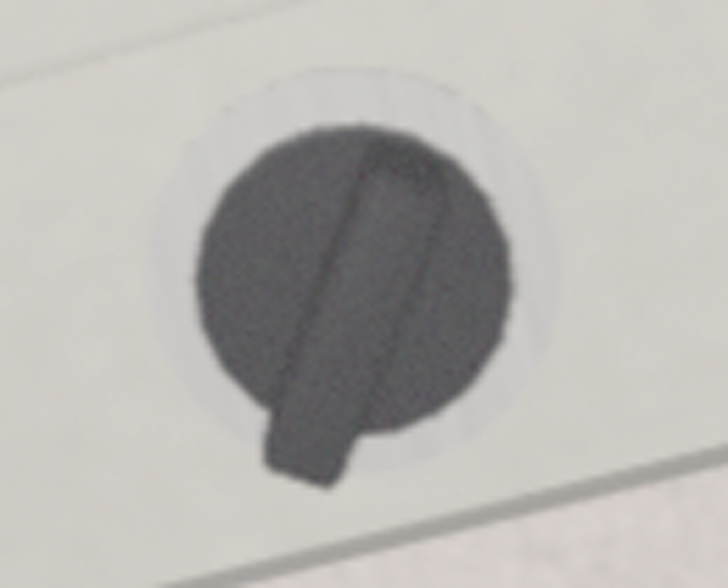

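View pics/w3d.png

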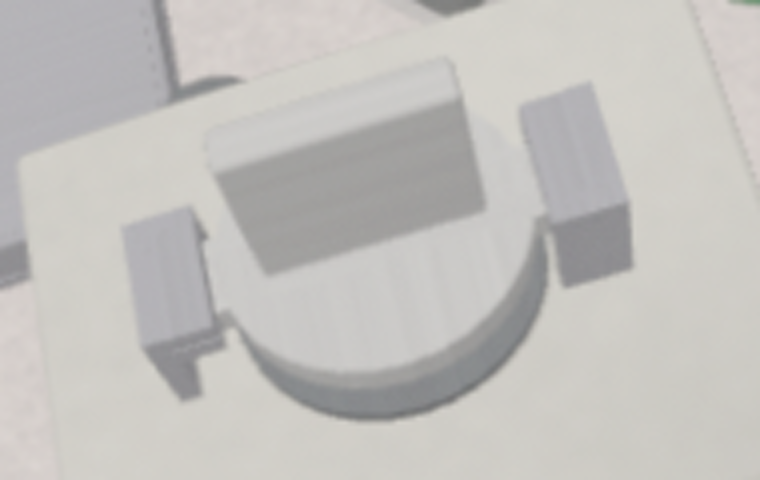

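```bash
python3 - <<'E'
import pickle
from h import *
c=pickle.load(open("pics/w3.pkl","rb"))
A=np.array([(362,170),(265,460),(443,205),(335,485)])/5.6+[215,140]-.4
q=pc(onpanel(c,A,.045));print(q.round(1))
for a,b in((0,1),(2,3)):
    d=q[a]-q[b]; print("theta",.6283-np.arctan2(d[1],d[0]))
f=lambda pts,z:UR.inv().apply(onz(c,np.array(pts)/4+[150,0]-.4,z)-UT).round(4)
print(pc(onpanel(c,np.array([(354,281)])/5.6+[215,140]-.4,.010)).round(1))
print("lugs",f([(168,277),(574,153)],.123),"barnear",f([(215,170),(458,98)],.159),"barfar",f([(206,130),(447,57)],.159))
E
```

```text
[[ 27.3  -8.4  45. ]
 [-19.   22.6  45. ]
 [ 17.7 -20.3  45. ]
 [-27.   11.7  45. ]]
theta 1.2183289972132827
theta 1.2485970326297398
[[ 0.2  0.5 10. ]]
lugs [[ 0.0477  0.0569  0.123 ]
 [ 0.0473 -0.0577  0.123 ]] barnear [[ 0.0419  0.0302  0.159 ]
 [ 0.0405 -0.0307  0.159 ]] barfar [[ 0.0545  0.0304  0.159 ]
 [ 0.0534 -0.0309  0.159 ]]
```

```bash
sed -i 's/^PORT=.*/PORT=uw([.048,0,.109])/' h.py
python3 - <<'E'
from bench import manip, viewer, effector
from h import *
manip.move_pose(PORT+[0,0,.11],covquat(0,1))
print(manip.current_clock(),manip.current_q().round(2))
im=viewer.get_image("wrist"); cv2.imwrite("pics/w4.png",(255*(im[:,:,::-1]/255.)**.6).astype(np.uint8))
manip.servo_line(PORT+[0,0,.0135],vel=.12)
print(manip.current_clock(),manip.current_tool_pos()-PORT,manip.current_force().round(2))
effector.close(50)
print(manip.current_clock(),manip.current_finger_gap(),manip.current_force().round(2),manip.current_wrist_torque().round(2))
im=viewer.get_image("wrist"); cv2.imwrite("pics/w5.png",(255*(im[:,:,::-1]/255.)**.6).astype(np.uint8))
E
```

```text
13.9833 [-0.93  0.64  1.13  1.72 -0.62  1.19 -1.45]
14.9833 [ 0.00064256 -0.00026394  0.01423199] [ 0.21 -0.09  0.56]
16.1667 0.013911158238042013 [ 0.56  2.48 -0.36] [ 0.37  0.09 -0.04]
```

View pics/w4.png

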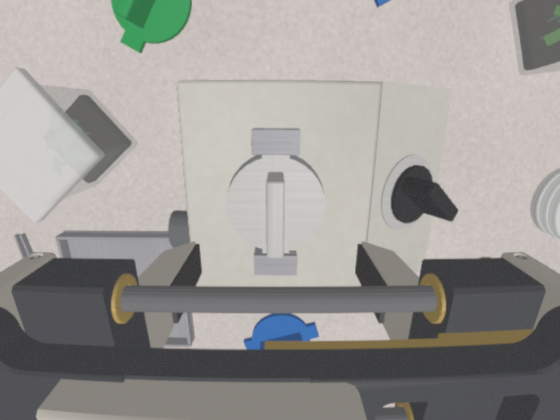

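View pics/w5.png

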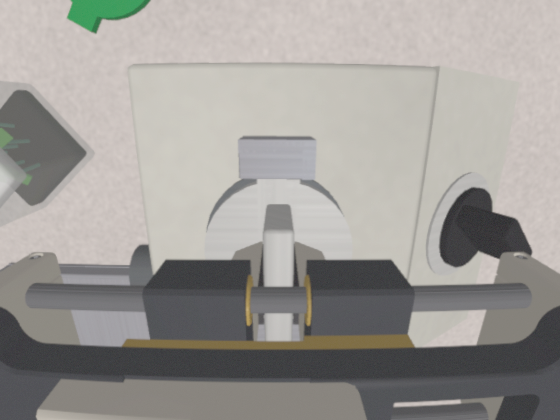

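```bash
python3 - <<'E'
from bench import manip, viewer, effector
from h import *
ref=covquat(0,1); Z=np.array([0,0,1.])
p0=np.array(manip.current_tool_pos())
def st(): print(round(manip.current_clock(),2),"deg",round(np.degrees(ang(manip.current_tcp_rot(),Z,ref)),1),"dp",((manip.current_tool_pos()-p0)*1000).round(1),"F",manip.current_force().round(1),"tz",round(manip.current_wrist_torque()[2],2),round(manip.current_finger_gap(),4),flush=True)
st()
manip.servo_line(p0-[0,0,.004],vel=.03);st()
manip.servo_line(p0-[0,0,.0075],vel=.03);st()
q=np.array(manip.current_q())
for a in (8,20,):
    p=q.copy();p[6]+=np.radians(a);manip.movej(p);st()
E
```

```text
16.22 deg 0.0 dp [0. 0. 0.] F [0.5 2.6 0.3] tz -0.03 0.0138
16.5 deg -0.0 dp [ 0.3 -0.1 -3.7] F [-0.6  1.7  5.7] tz 0.01 0.0142
16.77 deg -0.0 dp [ 0.3 -0.1 -7.1] F [-2.1  1.4  6.1] tz 0.0 0.0139
17.02 deg 8.0 dp [ 0.9 -0.7 -6.3] F [-0.3  0.2  5.9] tz 0.01 0.0138
17.34 deg 20.0 dp [ 1.  -0.8 -6.3] F [-0.3 -0.4  5.8] tz 0.02 0.014
```

```bash
python3 - <<'E'
from bench import manip, viewer, effector
from h import *
ref=covquat(0,1); Z=np.array([0,0,1.])
p0=np.array(manip.current_tool_pos())
def st(): print(round(manip.current_clock(),2),"deg",round(np.degrees(ang(manip.current_tcp_rot(),Z,ref)),1),"dp",((manip.current_tool_pos()-p0)*1000).round(1),"F",manip.current_force().round(1),"tz",round(manip.current_wrist_torque()[2],2),round(manip.current_finger_gap(),4),flush=True)
q=np.array(manip.current_q())
for a in (20,45,60):
    p=q.copy();p[6]+=np.radians(a);manip.movej(p);st()
p1=np.array(manip.current_tool_pos())
manip.servo_line(p1+[0,0,.02],vel=.05);st()
im=viewer.get_image("wrist"); cv2.imwrite("pics/w6.png",(255*(im[:,:,::-1]/255.)**.6).astype(np.uint8))
E
```

```text
17.77 deg 40.0 dp [ 0.7 -0.5  0.7] F [-1.1  1.3  5.6] tz 0.06 0.0137
18.27 deg 65.0 dp [ 0.7 -0.4  0.7] F [0.3 1.  5.9] tz -0.03 0.0139
18.62 deg 80.0 dp [ 0.7 -0.5  0.7] F [0.4 1.3 5.5] tz -0.02 0.0135
19.19 deg 80.0 dp [ 0.3 -0.5 20.4] F [ 0.5  0.1 -1. ] tz -0.0 0.0143
```

View pics/w6.png

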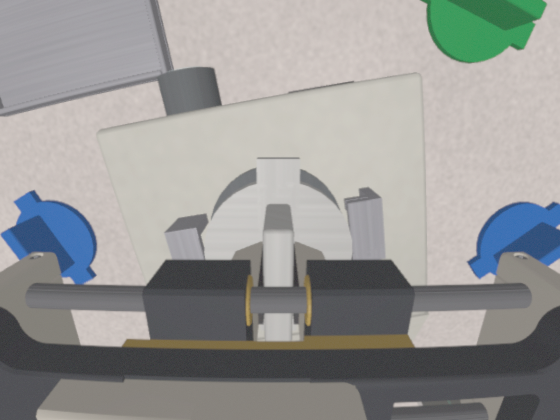

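```bash
python3 - <<'E'
from bench import manip, viewer, effector
from h import *
p=np.array(manip.current_tool_pos())
manip.servo_line([p[0],p[1],.24],vel=.2)
manip.servo_line([.494,.3146,.20],covquat(np.radians(50),1),vel=.2)
print(manip.current_clock(),manip.current_q().round(2),manip.current_force())
import pickle
for n in ("wrist","top","side"):
    c=viewer.get_calibration(n); im=viewer.get_image(n); pickle.dump(c,open(f"pics/{n}7.pkl","wb"))
    cv2.imwrite(f"pics/{n}7.png",(255*(im[:,:,::-1]/255.)**.6).astype(np.uint8))
E
```

```text
21.4083 [-1.47  0.75  1.29  1.78 -0.77  1.22 -0.89] [ 1.05008956  0.09490169 -1.2090897 ]
```

View pics/wrist7.png

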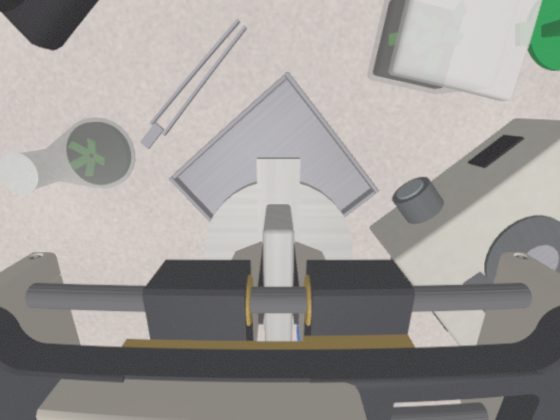

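View pics/side7.png

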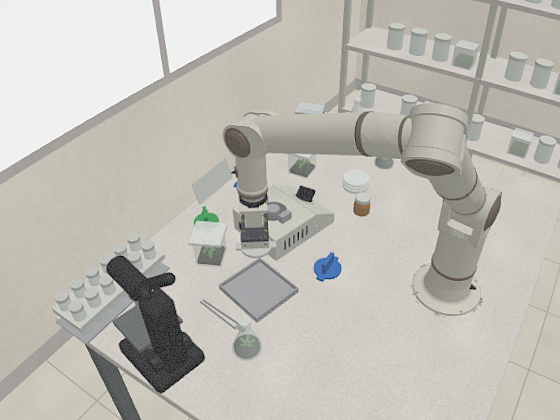

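```bash
python3 - <<'E'
import pickle
from h import *
c=pickle.load(open("pics/wrist7.pkl","rb"))
q=onz(c,[(288,75),(172,180),(377,189)],.022); print(q.round(4),"centre",(q[1]+q[2])/2, np.linalg.norm(q[0]-q[1]),np.linalg.norm(q[0]-q[2]))
c=pickle.load(open("pics/side7.pkl","rb"))
q=onz(c,[(260,260),(298,289),(256,318),(220,289)],.022); print(q.round(4),q.mean(0))
E
```

```text
[[0.5969 0.3755 0.022 ]
 [0.4274 0.4161 0.022 ]
 [0.5602 0.2177 0.022 ]] centre [0.49383928 0.31687748 0.022     ] 0.17428619321349104 0.1620579272638067
[[0.5506 0.2272 0.022 ]
 [0.3828 0.2647 0.022 ]
 [0.4271 0.4232 0.022 ]
 [0.5834 0.3935 0.022 ]] [0.4859932  0.32717263 0.022     ]
```

```bash
python3 - <<'E'
from bench import manip, viewer, effector
from h import *
x,y=.494,.316
manip.servo_line([x,y,.05],vel=.15)
manip.servo_line([x,y,.026],vel=.05)
manip.sleep(.2)
f0=np.mean([manip.current_force()[2] for _ in range(5)])
z=.026
print(f0,manip.current_tool_pos())
while z>.012:
    z-=.001; manip.servo_line([x,y,z],vel=.02); manip.sleep(.05)
    f=manip.current_force()[2]; print(round(z,4),round(manip.current_tool_pos()[2],4),round(f,2))
    if f-f0>2.0: break
print(manip.current_clock(),manip.current_wrist_torque().round(2))
im=viewer.get_image("side"); cv2.imwrite("pics/side8.png",cv2.resize(im[200:350,180:340,::-1],None,fx=4,fy=4))
E
```

```text
-0.2651084474369999 [0.49427228 0.31607617 0.02628809]
0.025 0.025 -1.23
0.024 0.024 -1.65
0.023 0.023 -0.6
0.022 0.022 -2.28
0.021 0.021 -0.5
0.02 0.02 -1.02
0.019 0.0189 -1.22
0.018 0.0185 5.1
25.9417 [-0.22  0.48  0.02]
```

View pics/side8.png

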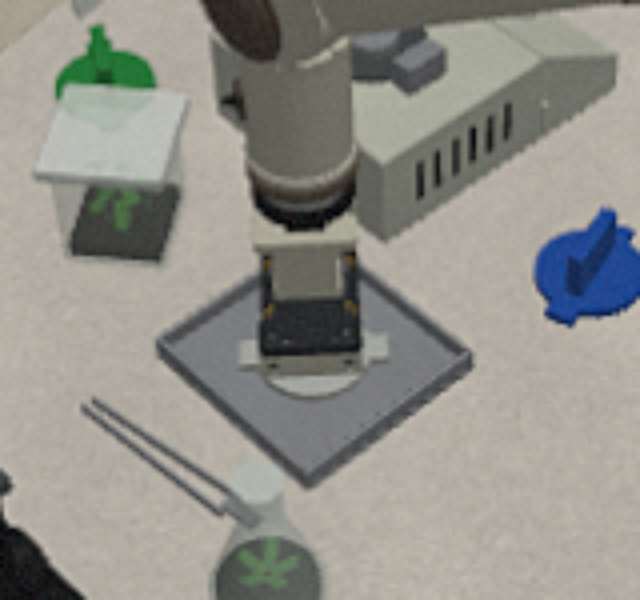

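Contact at the expected height; the side picture shows the cover inside the tray (about pixel (315,360) in the crop), flat. Release and retreat upward.

```bash
python3 - <<'E'
from bench import manip, viewer, effector
from h import *
effector.open_jaws()
p=np.array(manip.current_tool_pos())
manip.servo_line([p[0],p[1],.10],vel=.1)
manip.servo_line([p[0],p[1],.30],vel=.2)
print(manip.current_clock(),manip.current_force())
for n in ("wrist","top","side"):
    im=viewer.get_image(n)
    cv2.imwrite(f"pics/{n}9.png",(255*(im[:,:,::-1]/255.)**.6).astype(np.uint8))
E
```

```text
29.4 [ 0.63646341 -0.01127792 -0.12999882]
```

View pics/wrist9.png

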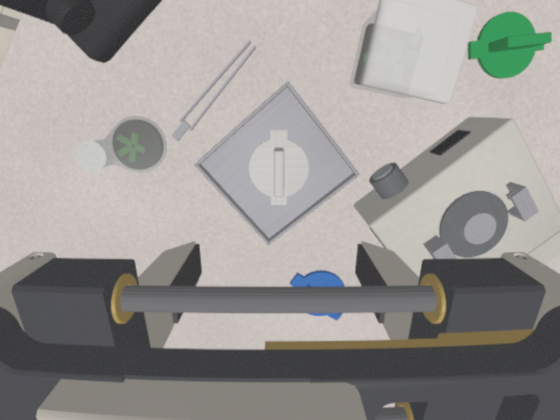

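View pics/side9.png

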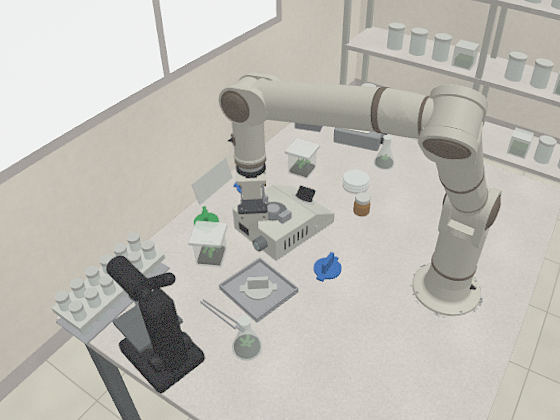

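View pics/top9.png

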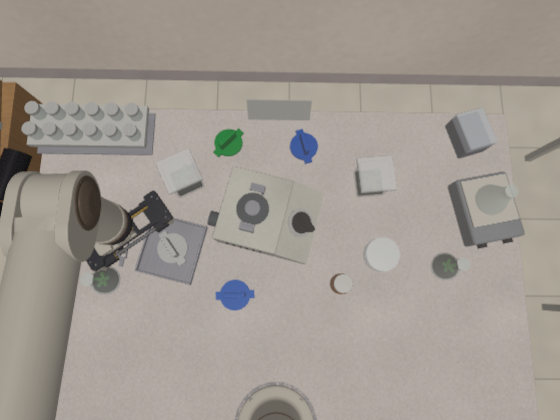

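The wrist view has the cover flat, bar up, in the middle of the tray at (278,167). In the top view the port is open at (252,208), the selector bar at (304,223) is where I left it, and the other items haven't moved.

```bash
python3 -c "
from bench import manip
manip.hand_in(); print(manip.current_clock())"
```

```text
the job is handed in; nothing more can be done
the job is handed in; nothing more can be done
```

The job is done and handed in at about 29.4 s on the robot's clock, well inside the 58 s limit.

- **Selector:** I turned it anticlockwise onto the end stop, where the tool read −0.06 rad and the torque rose to 0.79 N m. I then turned it three clicks clockwise to 1.256 rad and let go. A picture afterwards measured the bar at 1.22–1.25 rad, which agrees with the third detent at 1.257.
- **Cover:** I pressed it down about 7 mm and twisted it anticlockwise. It came clear of the lugs by 40°, and I carried on to 80° before lifting it straight off. I lowered it until I felt a light contact of about 5 N and then released it.
- **Last checks:** The pictures show the cover flat, bar up, in the middle of the tray, and the port open. The glassware, forceps and look-alike covers appear where they were, and the gripper is clear of everything.
- **Disagreements:** The top and wrist cameras differed by 2–3 mm on where the unit is; I used the wrist camera's values. A rough side-camera reading put the tray centre about 14 mm off the other two, which agreed within about 2 mm, so I ignored it.

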